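# Lever open the seal case

### The job

The red lid of the seal case in the wooden vice is snapped shut: push the blade of the yellow-handled lever into the brass-edged notch at the end of the case and pry that end of the lid up until it springs free, without taking hold of the lid before then. Then put the lever down flat on the desk, lift the lid off, and lay it gently, top side up, near the middle of the green cutting mat. Leave the glue bottle, the brush pot and the paperweight where they are.

Things in the scene. Friction and masses are not known exactly. Their poses are not given: they have to be found in the camera images.
- case: Dark wooden seal case, 128 x 56 mm, rim 106 mm above the desk, clamped in a pale wooden vice; all fixed. Origin: on the desk under the middle of the case; x runs along the case from its notch end (-64 mm) to its far end, z up. The vice is 110 mm (x) by 150 mm (y), base 30 mm high, jaws 62 mm high; on its +y side a small screw bar stands out to y = 82 mm, 50 mm high.
- notch (a point): Centre of the notch's mouth on the case's end face, 103 mm up; axes as the case's: the blade goes in along +x. The notch is 25 mm wide, 6 mm high, roofed by the lid; its floor, a rounded brass strip 100 mm up, is the fulcrum. Behind it is free space until the blade stops on a tray inside, 22 to 30 mm in from the end face (differs each time, only to be felt; it stands a push of 25 N).
- lid: Red snap-fit lid: plate 132 (x) x 60 (y) x 8 mm, 0.09 kg, four feet reaching 14 mm below it; a brass dot on top marks the notch end (-x). Origin: centre of the plate's underside, z up; 106 mm above the desk when shut, 17 mm when lying on the mat. It stands out 2 mm over the case all round. Grip it across its 60 mm width.
- lid_front (a point): Middle of the lower edge of the lid's notch end. Shut: 106 mm up. Two spring catches 38 mm in from this end hold it down with about 15 N; the far end only rests in the case. Pried up about 6 mm, the catches push it on by themselves to about 117 mm above the desk, where it stays, sloping some 5 degrees, and the lid can be lifted off freely.
- lever: Flat steel lever with a yellow handle, 180 mm long, 0.13 kg, lying on the desk. Handle 90 mm long, 18 mm wide (y), 24 mm high; blade 90 mm long, 18 mm wide, 2.5 mm thick, sticking out of the handle's front along +x at mid-height. Origin: under the middle of the handle, on its underside; x along the lever to the tip, z up. Centre of mass about 15 mm ahead of the origin.
- lever_tip (a point): Tip of the blade, mid-thickness: 135 mm ahead of the lever's origin and 12 mm above it.
- mat: Green cutting mat with a grid, 240 mm (x) by 180 mm (y) by 3 mm, fixed. Origin: centre of its underside.
- glue: White glue bottle, 60 mm across, 145 mm tall, loose. Origin: centre of its underside. A bystander.
- brush_pot: Blue ceramic pot with brushes, 68 mm across, 200 mm tall with the brushes, loose. Origin: centre of its underside. A bystander.
- paperweight: Dark steel bar, 160 mm (along y) by 30 mm by 22 mm with a small brass knob on top, loose. Origin: centre of its underside. A bystander.
Things that resemble listed ones, but are neither listed nor needed, are in the scene too. There is more than one size of the lever; the job needs the middle-sized. Of the things shaped like the lid, the red one is meant.

How it is judged (in metres and radians):
On the way, in this order (a step that is already met when the one before it is completed fails the run):
1. the lever's blade is pushed into the notch, at least 8 mm past the end face, the lid still shut (x of lever_tip in the frame of case between -0.056 and -0.025 m and y of lever_tip in the frame of case between -0.014 and 0.014 m and z of lever_tip in the frame of case between 0.096 and 0.125 m and z of lid_front in the frame of case below 0.11 m), for 0.1 s.
2. with the blade in the notch, the notch end of the lid springs up at least 6.5 mm (x of lever_tip in the frame of case between -0.056 and -0.025 m and y of lever_tip in the frame of case between -0.014 and 0.014 m and z of lever_tip in the frame of case between 0.096 and 0.125 m and z of lid_front in the frame of case between 0.1125 and 0.135 m), for 0.1 s.
At the end, for the whole second after the job is handed in: The lid lies flat, top side up and at rest on the green mat, its centre within 70 mm of the mat's centre along the mat's length and 50 mm across it; the lever lies flat and at rest on the desk or mat (its handle under 30 mm and its tip under 35 mm up) (x of lid in the frame of mat between -0.07 and 0.07 m and y of lid in the frame of mat between -0.05 and 0.05 m and height (world z) of lid below 0.021 m and angle between lid's own z axis and vertical below 0.08 rad and linear speed of each of lid, lever below 0.02 m/s and height (world z) of lever below 0.03 m and height (world z) of lever_tip below 0.035 m); the robot touches nothing.
It fails at once if the gripper touches the lid while it is still snapped shut (contact force between the fingers and lid above 1 N and horizontal distance between lid and case below 0.015 m and z of lid_front in the frame of case below 0.109 m).
It fails at once if the lid is dropped or thrown down (faster than 0.7 m/s within 50 mm of the desk) (linear speed of lid above 0.7 m/s and height (world z) of lid below 0.05 m).
It fails at once if the glue bottle is moved more than 25 mm or knocked over (distance of glue from where it was at the start of the episode above 0.025 m or angle between glue's own z axis and vertical above 0.3 rad).
It fails at once if the brush pot is moved more than 25 mm or knocked over (distance of brush_pot from where it was at the start of the episode above 0.025 m or angle between brush_pot's own z axis and vertical above 0.3 rad).
It fails at once if the paperweight is moved more than 25 mm or knocked over (distance of paperweight from where it was at the start of the episode above 0.025 m or angle between paperweight's own z axis and vertical above 0.3 rad).
It also fails if it takes over 72 s, if anything falls off the work surface, if the arm or the gripper's body presses on something with over 40 N, if the wrist force passes 120 N, or if a joint passes its speed limit or range.

### The arm

A 7-joint arm with a two-finger parallel gripper is mounted at the origin on the work surface. World frame = base frame: x ahead of the robot, y to its left, z up, the work surface at z = 0. Lengths are in m, angles in degrees, forces in N, time in s.
With the tool pointing down it reaches from about 0.4 to 0.875 m from the base axis. Payload 4.4 kg.
Tool frame: the origin (TCP) lies between the finger pads; the fingertips stand 22 mm ahead of it and the grasp point (between the pads) lies 3 mm ahead of it; z points along the fingers, x is the direction in which the jaws open and shut, and the axes are right-handed (so a half turn about z gives the same grasp; the last joint's range is limited). The gripper opens to 85 mm and grips with 20 to 120 N. Pads are 22 mm wide; open, the fingers measure 114 mm over their backs; the gripper's body (76 mm by 85 mm) begins 54 mm behind the grasp point. The pads swing forward as they close: fully open they stand 13 mm farther back than shut.
Start: joints at [-75.562, 36.005, 2.206, 86.941, -1.547, 57.084, -1.146], TCP at [0.203, 0.617, 0.253] pointing down, gripper open.
Joint ranges: [-175.42, 175.42], [-21.48, 121.26], [-71.46, 75.88], [10.55, 141.38], [-63.04, 243.04], [13.31, 113.54], [-168.57, 168.57]. Speed limits (degrees/s): [147.25, 147.25, 180, 180, 180, 180, 180].

### API

Orientations are given as a 3x3 rotation matrix whose columns are the frame's x, y, z axes.
In Python, from workcell import arm gives the robot as it stands.
- The arm moves only by the tool move_arm, never from a script. Its argument "commands" is a list of rows, each a list of 7 numbers: the shift along the tool's x, y, z in m, then the turn, a rotation vector about the tool's x, y, z in degrees, then the opening, from 0 (shut) to 1 (fully open). In form: [[x, y, z, wx, wy, wz, hand], ...]. A call has 1 to 12 rows; each row is the pose to reach, as a shift and turn from the pose commanded when the call began, along the tool's axes at that moment; what a row does not reach only later rows make up. A row lasts 1/8 s, in which the tool goes at most 62.5 mm and 10.7 degrees, less where a joint would pass 70% of its speed; a pose out of reach is approached as far as the arm can. A call with a gripper value outside its range is refused whole. The fingers move at their own pace and stop on an object; "newtons" is the grip in N (left out, the last holds). Time passes only in rows, so rows that repeat a pose let the fingers close. It gives the time, the measured TCP pose, the force and the opening at its end, in the units of the state.
- arm.sense(): the state, without advancing time (a new reading comes with each control period).
- arm.grab_frame(name): name is "scene" or "top"; returns a dict with "img" (400x640x3 uint8, blue, green, red), "intrinsics" (3x3 intrinsics, pixels), "R" (3x3) and "t" (3): a world point X has camera coordinates R X + t. Camera axes: x right, y down, z forward; pixel columns grow to the right and rows downward; lengths in m; the calibration is good to about 2 mm. A picture is of the moment at which its call begins. There is no depth.
- arm.job_done(): hands the job in, once; it reports no verdict.
The state is a dict: "time_s": time; "joint_positions": joint angles; "qd": joint speeds; "tau": joint torques, N m; "tcp_pos": TCP position; "tcp_rot": TCP orientation; "wrist_force": force on the tool from outside, world axes, zero at the start; "moment": the same for the moment, N m; "gripper_width": finger opening in m.
Only numpy, scipy, OpenCV 4.12 (cv2) and the standard library are available. Lean on these libraries where they do the work, as an engineer would, in place of code of your own. Each camera call takes 0.05 s, during which the arm holds its last target. There are 200 camera calls.

## Working session

There is one attempt and no reset: what is moved stays moved. The work goes in short steps, Python scripts to look and compute and a tool call to move; the robot and the scene stay as the last step left them, time stands still between calls to the robot, and variables do not carry over. Pictures are saved under pics/ and viewed, about 8 in all and at most 12, crops included, and the job is handed in when it is done.

Besides the shell and the picture viewer there is one more tool, called after "Request:" as a command line: name --pt "numbers of a row" for each row, then --argument value for the rest. move_arm: Moves the arm, as the interface text tells. Its arguments: {"type":"object","properties":{"commands":{"type":"array"},"newtons":{"type":"number"}},"required":["commands"]}

```bash
ls; mkdir -p pics
cat > h.py <<'E'
import numpy as np, cv2
from workcell import arm
def grab(n):
    f=arm.grab_frame(n); return f
def ray(f,uv,z):
    K,R,t=[np.array(f[k],float) for k in("intrinsics","R","t")]
    C=-R.T@t; d=R.T@np.linalg.inv(K)@np.array([uv[0],uv[1],1.])
    return C+d*(z-C[2])/d[2]
def proj(f,X):
    K,R,t=[np.array(f[k],float) for k in("intrinsics","R","t")]
    p=K@(R@np.array(X)+t); return p[:2]/p[2]
E
python3 - <<'E'
from h import *
for n in("top","scene"):
    f=grab(n); cv2.imwrite(f"pics/{n}0.png",f["img"]); R=np.array(f["R"]);print(n,-R.T@np.array(f["t"]),R[2],f["intrinsics"][0])
print(arm.sense())
E
```

```text
pics
top [ 0.20076328 -0.02403419  1.63138507] [ 0.20598813  0.01580371 -0.97842687] [498.9434037    0.         321.56299671]
scene [ 1.14911112 -0.60704272  0.6801558 ] [-0.60314469  0.57497826 -0.55282592] [398.52282333   0.         323.29537661]
{'time_s': 0.1, 'joint_positions': array([-75.56256231,  36.05345273,   2.20249264,  86.99261833,
        -1.54910965,  57.08518369,  -1.14741542]), 'qd': array([ 6.45368391e-02, -7.72559364e-02,  1.08453832e-02, -1.63883021e-01,
        5.54711490e-02,  9.38042221e-05,  7.60033973e-03]), 'tau': array([ 4.23846301e-03, -5.64530146e+01,  1.23113092e+00, -1.93971115e+01,
        1.14109222e-02,  5.44194714e-03,  4.37644417e-06]), 'tcp_pos': array([0.20288587, 0.61694404, 0.25246969]), 'tcp_rot': array([[ 3.12500558e-01,  9.49917406e-01, -5.67905768e-04],
       [ 9.49915920e-01, -3.12501074e-01, -1.68025873e-03],
       [-1.77357818e-03, -1.43809395e-05, -9.99998427e-01]]), 'wrist_force': array([-0.7641147 , -0.07501945, -0.304543  ]), 'moment': array([-0.00215682, -0.02156787, -0.03661755]), 'gripper_width': 0.08532149020620876}
```

View pics/top0.png

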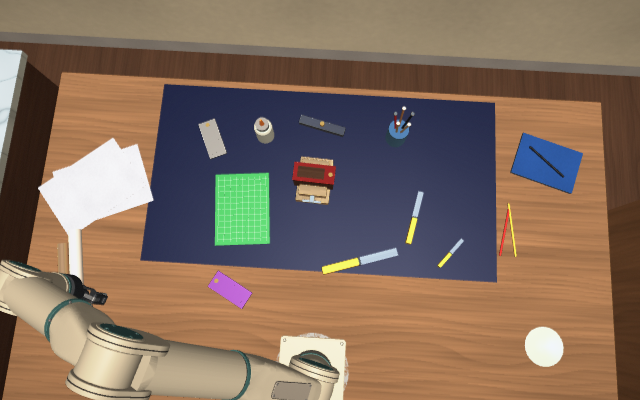

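View pics/scene0.png

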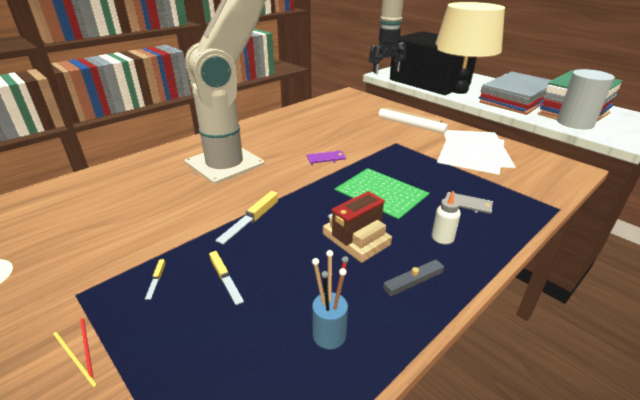

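The top view shows three yellow levers: large (360,262), middle (415,217) and small (451,253). Lid-shaped things are red on the case (314,173), purple (230,289) and grey (212,138). I choose the middle lever, about 52 px or 175 mm long, and the red lid. The brass dot at (331,175) puts the notch end toward world -y. Next is a close crop and measurements.

Run:
```python
from h import *
T=grab("top");S=grab("scene")
a=T["img"][140:285,285:470]; b=S["img"][180:260,310:400]
A=cv2.resize(a,None,fx=3.2,fy=3.2,interpolation=cv2.INTER_CUBIC)
B=cv2.resize(b,None,fx=2.3,fy=2.3,interpolation=cv2.INTER_CUBIC); 
o=np.zeros((A.shape[0],800,3),np.uint8);o[:,:A.shape[1]]=A;o[:B.shape[0],A.shape[1]:A.shape[1]+B.shape[1]]=B[:, :800-A.shape[1]]
cv2.imwrite("pics/crop1.png",o)
for n,f in(("top",T),("scene",S)):
    h=cv2.cvtColor(f["img"],cv2.COLOR_BGR2HSV)
    for nm,m in(("yel",cv2.inRange(h,(24,140,120),(34,255,255))),("red",cv2.inRange(h,(0,150,60),(6,255,255))|cv2.inRange(h,(174,150,60),(180,255,255))),("green",cv2.inRange(h,(45,100,80),(80,255,255))),("blade",cv2.inRange(h,(95,15,140),(115,110,255)))):
        c,_=cv2.findContours(m,cv2.RETR_EXTERNAL,cv2.CHAIN_APPROX_NONE)
        for k in c:
            if cv2.contourArea(k)>25:
                r=cv2.minAreaRect(k); print(n,nm,cv2.contourArea(k),[np.round(x,1) for x in r], np.round(cv2.boxPoints(r),1).tolist())
```

```text
top yel 232.0 [array([340. , 265.5]), array([ 7.3, 36.6]), np.float64(76.0)] [[321.3999938964844, 266.3999938964844], [356.8999938964844, 257.5], [358.6000061035156, 264.6000061035156], [323.1000061035156, 273.5]]
top yel 51.0 [array([444.4, 259.4]), array([ 3.9, 17. ]), np.float64(41.2)] [[437.29998779296875, 264.5], [448.5, 251.6999969482422], [451.3999938964844, 254.1999969482422], [440.20001220703125, 267.1000061035156]]
top yel 101.0 [array([411.2, 230.2]), array([ 4.9, 25.5]), np.float64(14.0)] [[405.79998779296875, 241.89999389648438], [411.8999938964844, 217.1999969482422], [416.6000061035156, 218.39999389648438], [410.5, 243.10000610351562]]
top red 56.5 [array([503.9, 232.1]), array([ 2.2, 46.9]), np.float64(10.8)] [[498.3999938964844, 254.89999389648438], [507.20001220703125, 208.89999389648438], [509.3999938964844, 209.3000030517578], [500.6000061035156, 255.3000030517578]]
top red 718.0 [array([313.5, 173. ]), array([41.9, 18.7]), np.float64(6.3)] [[291.70001220703125, 180.0], [293.70001220703125, 161.39999389648438], [335.29998779296875, 166.0], [333.29998779296875, 184
[... 3328 characters left out ...]
219, -2.200000047683716], [82.5999984741211, 37.79999923706055], [75.69999694824219, 40.099998474121094]]
scene green 2043.0 [array([380.8, 192.2]), array([90.1, 36.2]), np.float64(21.8)] [[332.29998779296875, 192.3000030517578], [345.70001220703125, 158.6999969482422], [429.29998779296875, 192.10000610351562], [415.8999938964844, 225.8000030517578]]
scene green 43.0 [array([ 8.5, 79.5]), array([12.7,  4.2]), np.float64(45.0)] [[2.5, 76.5], [5.5, 73.5], [14.5, 82.5], [11.5, 85.5]]
scene green 108.5 [array([562.6,  81.2]), array([ 9.8, 21.5]), np.float64(63.4)] [[550.7999877929688, 81.5999984741211], [570.0, 72.0], [574.4000244140625, 80.80000305175781], [555.2000122070312, 90.4000015258789]]
```

View pics/crop1.png

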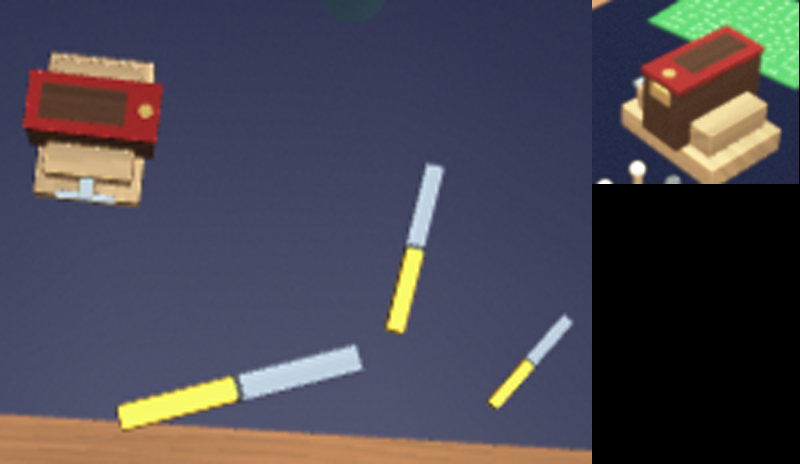

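```bash
cat >> h.py <<'E'
def rect(f,lo,hi,near,amin=60):
    h=cv2.cvtColor(f["img"],cv2.COLOR_BGR2HSV)
    m=cv2.inRange(h,lo,hi)
    if lo[0]==0: m|=cv2.inRange(h,(174,)+lo[1:],(180,)+hi[1:])
    c,_=cv2.findContours(m,cv2.RETR_EXTERNAL,cv2.CHAIN_APPROX_NONE)
    c=[k for k in c if cv2.contourArea(k)>amin]
    k=min(c,key=lambda k:np.linalg.norm(np.array(cv2.minAreaRect(k)[0])-near))
    (ctr,(w,hh),a)=cv2.minAreaRect(k)
    return k,cv2.boxPoints((ctr,(w+1,hh+1),a)),ctr
YEL=((24,140,120),(34,255,255));RED=((0,150,60),(6,255,255));BLA=((95,15,140),(115,110,255));GRN=((45,100,80),(80,255,255))
E
python3 - <<'E'
from h import *
T=grab("top");S=grab("scene"); np.set_printoptions(precision=4,suppress=True)
k,b,c=rect(T,*YEL,(411,230)); y=ray(T,c,.022); ye=[ray(T,p,.024)[:2] for p in b]
k,b2,c2=rect(T,*BLA,(417,204)); bl=ray(T,c2,.0132)
print("yel",y,"\n",np.array(ye),"\nblade",bl,np.array([ray(T,p,.0132)[:2] for p in b2]), np.degrees(np.arctan2(*(bl-y)[1::-1])),np.linalg.norm(bl-y))
for cen,nm in((YEL,"y"),):
    k,b,c=rect(S,*cen,(220,265),20); print("scene yel",ray(S,c,.018),c,proj(S,y))
k,b,c=rect(T,*GRN,(242,208)); print("mat",ray(T,c,.003),np.array([ray(T,p,.003)[:2] for p in b]))
k,b,c=rect(T,*RED,(313,173));b=b[np.argsort(b[:,1])]
print("lid far",ray(T,b[0],.114),ray(T,b[1],.114),"near",ray(T,b[2],.106),ray(T,b[3],.106))
# scene lid hull corners
k,b,c=rect(S,*RED,(357,206)); ap=cv2.approxPolyDP(cv2.convexHull(k),2,True)[:,0]; print(ap.tolist())
for p in ap: print(p,ray(S,p,.114)[:2],ray(S,p,.106)[:2])
# brass
for n,f,w in(("S",S,(325,195,365,235)),("T",T,(320,165,340,185))):
    h=cv2.cvtColor(f["img"],cv2.COLOR_BGR2HSV);m=cv2.inRange(h,(12,70,130),(28,255,255));x0,y0,x1,y1=w
    q=np.zeros_like(m);q[y0:y1,x0:x1]=m[y0:y1,x0:x1]
    n_,_,st,ce=cv2.connectedComponentsWithStats(q)
    for i in range(1,n_):
        if st[i,4]>4: print(n,st[i],ce[i],"dot",ray(f,ce[i],.114)[:2],"notch",ray(f,ce[i],.1)[:2])
E
```

```text
yel [ 0.4587 -0.2954  0.022 ] 
 [[ 0.4172 -0.2764]
 [ 0.5035 -0.2952]
 [ 0.4999 -0.3138]
 [ 0.4137 -0.2948]] 
blade [ 0.5489 -0.3151  0.0132] [[ 0.5059 -0.2947]
 [ 0.5964 -0.3144]
 [ 0.5922 -0.3357]
 [ 0.5019 -0.3158]] -12.343356879825325 0.09273204952877767Traceback (most recent call last):
  File "<stdin>", line 7, in <module>
  File "h.py", line 18, in rect
    k=min(c,key=lambda k:np.linalg.norm(np.array(cv2.minAreaRect(k)[0])-near))
ValueError: min() iterable argument is empty
```

Run:
```python
from h import *
T=grab("top");S=grab("scene"); np.set_printoptions(precision=4,suppress=True)
y=np.array([.4587,-.2954,.022])
k,b,c=rect(S,(20,110,90),(36,255,255),(220,265),20); print("scene yel",ray(S,c,.018),c,proj(S,y))
k,b,c=rect(T,*GRN,(242,208)); print("mat",ray(T,c,.003),np.array([ray(T,p,.003)[:2] for p in b]))
k,b,c=rect(T,*RED,(313,173));b=b[np.argsort(b[:,1])]
print("lid far",ray(T,b[0],.114),ray(T,b[1],.114),"near",ray(T,b[2],.106),ray(T,b[3],.106))
k,b,c=rect(S,*RED,(357,206)); ap=cv2.approxPolyDP(cv2.convexHull(k),2,True)[:,0]
for p in ap: print(p,ray(S,p,.114)[:2],ray(S,p,.106)[:2])
for n,f,w in(("S",S,(325,195,365,235)),("T",T,(320,165,340,185))):
    h=cv2.cvtColor(f["img"],cv2.COLOR_BGR2HSV);m=cv2.inRange(h,(12,70,130),(28,255,255));x0,y0,x1,y1=w
    q=np.zeros_like(m);q[y0:y1,x0:x1]=m[y0:y1,x0:x1]
    n_,_,st,ce=cv2.connectedComponentsWithStats(q)
    for i in range(1,n_):
        if st[i,4]>4: print(n,st[i],ce[i],"dot",ray(f,ce[i],.114)[:2],"notch",ray(f,ce[i],.1)[:2])
```

```text
scene yel [ 0.4572 -0.2977  0.018 ] (217.81134033203125, 263.160400390625) [218.7543 261.7852]
mat [0.4999 0.2647 0.003 ] [[0.6211 0.3695]
 [0.6323 0.1839]
 [0.3824 0.1631]
 [0.3714 0.343 ]]
lid far [0.6421 0.0975 0.114 ] [ 0.6348 -0.0377  0.114 ] near [0.5802 0.1003 0.106 ] [ 0.573  -0.0345  0.106 ]
[383 200] [0.6401 0.0894] [0.6329 0.0992]
[380 205] [0.6495 0.0663] [0.6424 0.0758]
[349 221] [ 0.6425 -0.0394] [ 0.6353 -0.0314]
[332 211] [ 0.5857 -0.0402] [ 0.5777 -0.0321]
[332 208] [ 0.5765 -0.0311] [ 0.5684 -0.023 ]
[367 192] [0.5869 0.0881] [0.579  0.0979]
S [341 210   5   4  18] [343.     211.3333] dot [ 0.6051 -0.0214] notch [ 0.5917 -0.0069]
S [335 215   9  11  64] [339.1562 219.9062] dot [ 0.6235 -0.0534] notch [ 0.6105 -0.0397]
S [325 216   8  19  97] [328.4742 227.1959] dot [ 0.6264 -0.0917] notch [ 0.6135 -0.0789]
S [353 227  12   8  63] [359.7778 231.5079] dot [ 0.6869 -0.0506] notch [ 0.6755 -0.0368]
T [328 173   5   4  14] [330.  174.5] dot [ 0.6047 -0.0209] notch [ 0.6084 -0.0209]
```

```bash
cat >> h.py <<'E'
from scipy.spatial.transform import Rotation as Ro
def plan(P,R,via=()):
    """print tool-frame rows for world target P,R from measured pose"""
    s=arm.sense(); p0=s["tcp_pos"]; R0=s["tcp_rot"]
    for q in list(via)+[(P,R)]:
        d=R0.T@(np.array(q[0])-p0); w=np.degrees(Ro.from_matrix(R0.T@q[1]).as_rotvec())
        print("shift",np.round(d,4),"turn",np.round(w,2),"norm",round(np.linalg.norm(d),3),round(np.linalg.norm(w),1))
    print("F",np.round(s["wrist_force"],2),"t",s["time_s"],"w",round(s["gripper_width"],4),"p",np.round(p0,4),"j",np.round(s["joint_positions"],1))
def down(yaw): # tool x at world yaw, z down
    c,s=np.cos(np.radians(yaw)),np.sin(np.radians(yaw)); return np.array([[c,s,0],[s,-c,0],[0,0,-1.]])
E
python3 - <<'E'
from h import *
plan((.475,-.2988,.16),down(-102.3),[((.50,.25,.26),down(30)),((.56,0,.26),down(-30)),((.475,-.2988,.16),down(-90))])
E
```

```text
shift [-0.2562  0.3969 -0.0068] turn [0.000e+00 2.000e-02 4.179e+01] norm 0.472 41.8
shift [-0.4749  0.532  -0.0067] turn [1.0000e-02 1.0000e-02 1.0179e+02] norm 0.713 101.8
shift [-0.7853  0.5447  0.0934] turn [2.0000e-02 1.0000e-02 1.6179e+02] norm 0.96 161.8
shift [-0.7853  0.5447  0.0934] turn [2.0000e-02 1.0000e-02 1.7409e+02] norm 0.96 174.1
F [0.87 1.18 0.22] t 0.4 w 0.0855 p [0.2031 0.6174 0.2532] j [-75.6  36.    2.2  86.9  -1.5  57.1  -1.1]
```

Request:
move_arm --pt "-0.05 0.08 0 0 0 9 1" --pt "-0.1 0.16 0 0 0 18 1" --pt "-0.15 0.24 0 0 0 27 1" --pt "-0.2 0.32 0 0 0 35 1" --pt "-0.256 0.397 -0.007 0 0 42 1" --pt "-0.3 0.424 -0.007 0 0 52 1" --pt "-0.344 0.451 -0.007 0 0 62 1" --pt "-0.388 0.478 -0.007 0 0 72 1" --pt "-0.43 0.505 -0.007 0 0 82 1" --pt "-0.475 0.532 -0.007 0 0 92 1" --pt "-0.475 0.532 -0.007 0 0 102 1" --pt "-0.475 0.532 -0.007 0 0 102 1"

```text
time_s: 1.9
tcp_pos: [0.5607, -0.004, 0.2607]
tcp_rot: [[0.862, -0.508, 0.001], [-0.508, -0.862, -0.002], [0.002, 0.001, -1.0]]
wrist_force: [-0.6, 0.8, 0.5]
gripper_width: 0.0854
```

Run:
```python
from h import *
plan((.475,-.2988,.10),down(-102.3))
```

```text
shift [0.0756 0.2973 0.1611] turn [-1.000e-02 -1.300e-01  7.179e+01] norm 0.347 71.8
F [-0.59  0.77  0.47] t 1.9 w 0.0854 p [ 0.5607 -0.004   0.2607] j [-22.8  31.1  31.3 101.6 -19.6  52.7 -13.7]
```

Request:
move_arm --pt "0.01 0.04 0 0 0 9 1" --pt "0.02 0.08 0 0 0 18 1" --pt "0.03 0.12 0.01 0 0 27 0.6" --pt "0.04 0.16 0.03 0 0 36 0.6" --pt "0.05 0.2 0.06 0 0 45 0.6" --pt "0.06 0.24 0.09 0 0 54 0.6" --pt "0.07 0.27 0.12 0 0 63 0.6" --pt "0.0756 0.2973 0.15 0 0 71.8 0.6" --pt "0.0756 0.2973 0.161 0 0 71.8 0.6" --pt "0.0756 0.2973 0.161 0 0 71.8 0.6" --pt "0.0756 0.2973 0.161 0 0 71.8 0.6"

```text
time_s: 3.28
tcp_pos: [0.4769, -0.294, 0.1001]
tcp_rot: [[-0.205, -0.979, 0.002], [-0.979, 0.205, 0.0], [-0.001, -0.002, -1.0]]
wrist_force: [-0.5, -0.6, 0.6]
gripper_width: 0.0513
```

Run:
```python
from h import *
plan((.475,-.2988,.0265),down(-102.3))
```

```text
shift [0.0052 0.001  0.0736] turn [-0.09  0.04  0.45] norm 0.074 0.5
F [-0.53 -0.6   0.64] t 3.275 w 0.0513 p [ 0.4769 -0.294   0.1001] j [  5.5  47.3  38.1 109.5 -45.6  39.5 -30.1]
```

Request:
move_arm --pt "0.003 0.001 0.03 0 0 0.4 0.6" --pt "0.003 0.001 0.055 0 0 0.4 0.6" --pt "0.003 0.001 0.07 0 0 0.4 0.6" --pt "0.003 0.001 0.0735 0 0 0.4 0.6" --pt "0.003 0.001 0.0735 0 0 0.4 0.6" --pt "0.003 0.001 0.0735 0 0 0.4 0.6"

```text
time_s: 4.03
tcp_pos: [0.4746, -0.298, 0.0266]
tcp_rot: [[-0.215, -0.977, 0.001], [-0.977, 0.215, -0.001], [0.001, -0.001, -1.0]]
wrist_force: [0.7, 0.5, 0.7]
gripper_width: 0.0514
```

Run:
```python
from h import *
plan((.475,-.2988,.0265),down(-102.3))
f=grab("top"); g=grab("scene")
a=cv2.resize(f["img"][180:260,370:460],None,fx=4,fy=4,interpolation=2)
b=cv2.resize(g["img"][210:310,170:270],None,fx=4,fy=4,interpolation=2)
o=np.zeros((400,760,3),np.uint8);o[:320,:360]=a;o[:,360:]=b
cv2.imwrite("pics/grip.png",o)
```

```text
shift [ 0.0007 -0.0005  0.0001] turn [-0.07 -0.03 -0.1 ] norm 0.001 0.1
F [0.74 0.49 0.68] t 4.025 w 0.0514 p [ 0.4746 -0.298   0.0266] j [  9.9  53.   31.4 110.5 -52.1  31.8 -24.9]
```

View pics/grip.png

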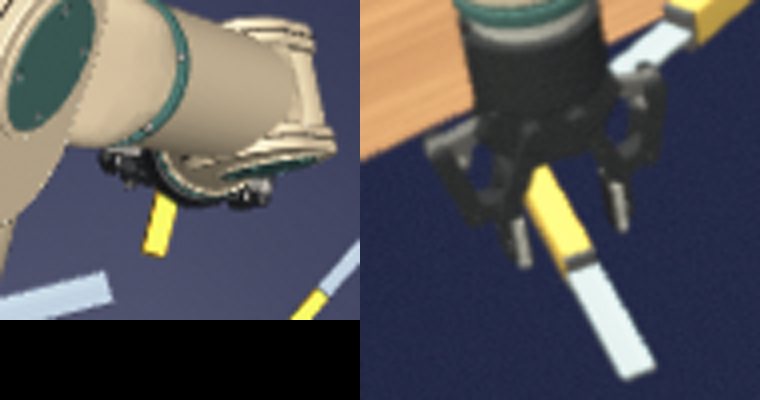

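Both fingers straddle the yellow handle (scene crop: fingers at (522,240) and (620,205), handle between). Closing.

Request:
move_arm --pt "0 0 0 0 0 0 0.35" --pt "0 0 0 0 0 0 0.35" --pt "0 0 0 0 0 0 0.25" --pt "0 0 0 0 0 0 0.25" --newtons 60

```text
time_s: 4.62
tcp_pos: [0.4741, -0.2981, 0.0259]
tcp_rot: [[-0.215, -0.977, 0.0], [-0.977, 0.215, -0.001], [0.001, -0.0, -1.0]]
wrist_force: [-0.6, 0.4, 0.6]
gripper_width: 0.0212
```

Request:
move_arm --pt "0 0 0 0 0 0 0" --pt "0 0 0 0 0 0 0" --pt "0 0 0 0 0 0 0" --pt "0 0 0 0 0 0 0" --newtons 90

```text
time_s: 5.12
tcp_pos: [0.4741, -0.2982, 0.0262]
tcp_rot: [[-0.215, -0.977, 0.0], [-0.977, 0.215, -0.001], [0.001, -0.001, -1.0]]
wrist_force: [-1.3, -0.1, 5.0]
gripper_width: 0.0162
```

Run:
```python
from h import *
n=.0536;ax=np.array([n,.9986,0]);c=np.array([.6075,.0314,0])
# pre-insert: tip 20mm before face; TCP 120mm behind tip (grasp +15)
P=c+ax*(-.064-.020-.120); P[2]=.103+.0146
print(P)
plan(P,down(-3.1),[((.475,-.298,.12),down(-102.3)),(P+[-.03,-.03,.03],down(-40))])
```

```text
[ 0.5965656 -0.1723144  0.1176   ]
shift [-0.0004 -0.0009 -0.0938] turn [-0.03 -0.04 -0.13] norm 0.094 0.1
shift [-0.1135 -0.0697 -0.1214] turn [-1.000e-02 -5.000e-02 -6.243e+01] norm 0.18 62.4
shift [-0.1493 -0.0925 -0.0914] turn [ 1.000e-02 -6.000e-02 -9.933e+01] norm 0.198 99.3
F [-1.27 -0.14  4.96] t 5.125 w 0.0162 p [ 0.4741 -0.2982  0.0262] j [  9.9  53.1  31.4 110.5 -52.1  31.8 -24.9]
```

Request:
move_arm --pt "0 0 -0.03 0 0 0 0" --pt "0 0 -0.06 0 0 -5 0" --pt "-0.01 -0.01 -0.09 0 0 -14 0" --pt "-0.02 -0.02 -0.1 0 0 -23 0" --pt "-0.03 -0.03 -0.1 0 0 -32 0" --pt "-0.04 -0.04 -0.1 0 0 -41 0" --pt "-0.05 -0.05 -0.1 0 0 -50 0" --pt "-0.06 -0.06 -0.1 0 0 -59 0" --pt "-0.07 -0.07 -0.1 0 0 -68 0" --pt "-0.08 -0.08 -0.1 0 0 -77 0" --pt "-0.1 -0.09 -0.095 0 0 -86 0" --pt "-0.12 -0.097 -0.091 0 0 -95 0"

```text
time_s: 6.62
tcp_pos: [0.5946, -0.2002, 0.116]
tcp_rot: [[0.992, -0.124, -0.001], [-0.124, -0.992, 0.001], [-0.002, -0.001, -1.0]]
wrist_force: [-0.1, 0.4, -2.2]
gripper_width: 0.0159
```

Run:
```python
from h import *
plan((.595,-.202,.1172),down(-3.1))
```

```text
shift [ 0.0006  0.0017 -0.0012] turn [-0.05  0.09 -4.02] norm 0.002 4.0
F [-0.06  0.36 -2.2 ] t 6.625 w 0.0159 p [ 0.5946 -0.2002  0.116 ] j [  6.2  44.9  16.5  97.5 -18.1  40.3  24.9]
```

Finish rotation, then look at lever against the notch in both cameras.

Request:
move_arm --pt "0 0 -0.001 0 0 -4 0" --pt "0 0 -0.001 0 0 -4 0" --pt "0 0 -0.001 0 0 -4 0" --pt "0 0 -0.001 0 0 -4 0"

```text
time_s: 7.12
tcp_pos: [0.5943, -0.2016, 0.1177]
tcp_rot: [[0.998, -0.061, -0.0], [-0.061, -0.998, -0.0], [-0.0, 0.0, -1.0]]
wrist_force: [-0.1, 0.4, -1.7]
gripper_width: 0.016
```

Run:
```python
from h import *
np.set_printoptions(precision=4,suppress=True)
plan((.595,-.202,.1172),down(-3.1))
T=grab("top");S=grab("scene")
s=arm.sense();p=s["tcp_pos"];R=s["tcp_rot"]
tip=p-R[:,1]*.120+R[:,2]*.0142; print("tip est",tip)
o=[]
for n,f,w in(("T",T,(280,140,400,240)),("S",S,(240,180,390,280))):
    for q,col in((tip,(0,0,255)),(np.array([.6041,-.0325,.103]),(255,0,255))):
        u=proj(f,q);print(n,u)
    x0,y0,x1,y1=w;im=cv2.resize(f["img"][y0:y1,x0:x1],(400,400*(y1-y0)//(x1-x0)),interpolation=2)
    for q,col in((tip,(0,0,255)),(np.array([.6041,-.0325,.103]),(255,0,255))):
        u=(proj(f,q)+.5-[x0,y0])*400/(x1-x0);cv2.circle(im,tuple(int(v) for v in u),3,col,-1)
    o.append(cv2.copyMakeBorder(im,0,340-im.shape[0],0,0,0))
cv2.imwrite("pics/pre.png",np.hstack(o))
```

```text
shift [0.0007 0.0004 0.0005] turn [ 0.01  0.03 -0.38] norm 0.001 0.4
F [-0.08  0.45 -1.72] t 7.125 w 0.016 p [ 0.5943 -0.2016  0.1177] j [  6.9  44.6  15.6  97.5 -16.9  40.3  27.7]
tip est [ 0.6017 -0.0817  0.1035]
T [349.1139 177.3832]
T [333.6059 175.786 ]
S [324.2164 224.3001]
S [339.4085 216.5988]
```

View pics/pre.png

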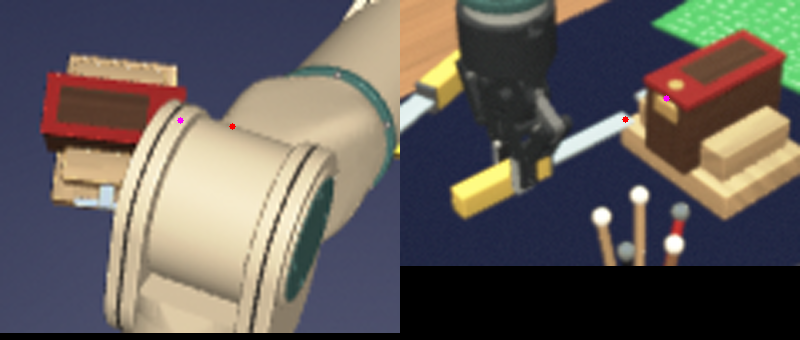

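Run:
```python
from h import *
S=grab("scene")
x0,y0,x1,y1=295,198,365,243;k=11
im=cv2.resize(S["img"][y0:y1,x0:x1],None,fx=k,fy=k,interpolation=cv2.INTER_NEAREST)
ax=np.array([.0536,.9986,0]);ay=np.array([-.9986,.0536,0]);c=np.array([.6075,.0314,0])
def P(x,y,z): return c+ax*x+ay*y+[0,0,z]
for q in [P(-.064,-.0125,.1),P(-.064,.0125,.1),P(-.064,.0125,.106),P(-.064,-.0125,.106),P(-.066,-.03,.114),P(-.066,.03,.114),P(-.064,-.028,.062)]:
    u=(proj(S,q)+.5-[x0,y0])*k;cv2.drawMarker(im,tuple(int(v) for v in u),(255,0,255),0,10,1)
s=arm.sense();p=s["tcp_pos"];R=s["tcp_rot"]
for sgn in(-1,0,1):
    q=p-R[:,1]*.120+R[:,2]*.0142+R[:,0]*.009*sgn
    u=(proj(S,q)+.5-[x0,y0])*k;cv2.drawMarker(im,tuple(int(v) for v in u),(0,255,0),0,10,1)
cv2.imwrite("pics/z.png",im)
```

```text
(no output)
```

View pics/z.png

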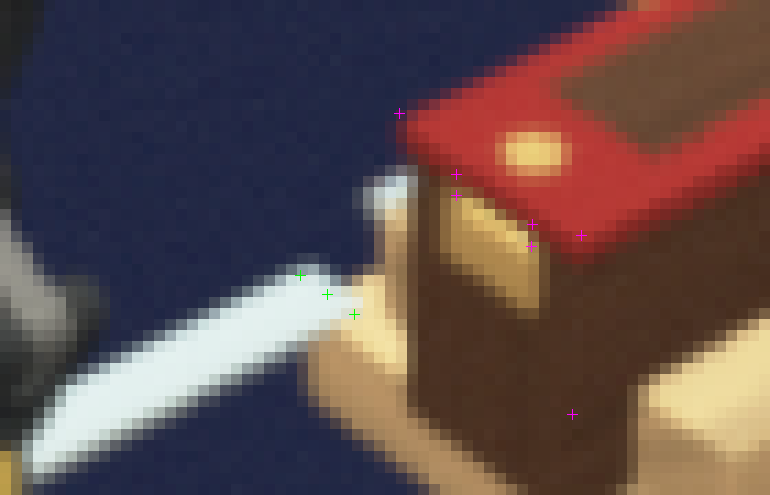

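The blade tip (crop (335,290)) matches my estimate to within about 1 px. It lies on the notch axis; the brass runs from (440,190) to (545,310). Advancing with force checks.

Request:
move_arm --pt "0.0005 -0.015 0.0006 0 0 -0.4 0" --pt "0.0005 -0.03 0.0006 0 0 -0.4 0" --pt "0.0005 -0.04 0.0006 0 0 -0.4 0" --pt "0.0005 -0.044 0.0006 0 0 -0.4 0" --pt "0.0005 -0.046 0.0006 0 0 -0.4 0" --pt "0.0005 -0.048 0.0006 0 0 -0.4 0" --pt "0.0005 -0.05 0.0006 0 0 -0.4 0" --pt "0.0005 -0.052 0.0006 0 0 -0.4 0" --pt "0.0005 -0.052 0.0006 0 0 -0.4 0"

```text
time_s: 8.4
tcp_pos: [0.5983, -0.1492, 0.1172]
tcp_rot: [[0.999, -0.052, -0.0], [-0.052, -0.999, 0.0], [-0.0, -0.0, -1.0]]
wrist_force: [-0.8, 1.1, -2.2]
gripper_width: 0.0161
```

```bash
cat >> h.py <<'E'
AX=np.array([.0536,.9986,0]);C=np.array([.6075,.0314,0])
def tipinfo():
    s=arm.sense();p=s["tcp_pos"];R=s["tcp_rot"];t=p-R[:,1]*.120+R[:,2]*.0142
    d=t-C; print("tip case x %.4f y %.4f z %.4f"%(d@AX,d@np.array([-.9986,.0536,0]),t[2]),"F",np.round(s["wrist_force"],1),"M",np.round(s["moment"],2),"tcp",np.round(p,4),"yaw",round(np.degrees(np.arctan2(R[1,0],R[0,0])),2),"pitch",round(np.degrees(np.arcsin(-R[2,1])),2))
E
python3 -c "
from h import *
tipinfo()"
```

```text
tip case x -0.0609 y -0.0003 z 0.1030 F [-0.8  1.1 -2.2] M [-0.01  0.01  0.08] tcp [ 0.5983 -0.1492  0.1172] yaw -3.0 pitch 0.01
```

Request:
move_arm --pt "0 -0.002 0 0 0 0 0" --pt "0 -0.004 0 0 0 0 0" --pt "0 -0.006 0 0 0 0 0" --pt "0 -0.008 0 0 0 0 0" --pt "0 -0.01 0 0 0 0 0" --pt "0 -0.012 0 0 0 0 0" --pt "0 -0.014 0 0 0 0 0" --pt "0 -0.014 0 0 0 0 0"

```text
time_s: 9.4
tcp_pos: [0.599, -0.1352, 0.1172]
tcp_rot: [[0.999, -0.052, -0.0], [-0.052, -0.999, 0.0], [-0.0, -0.0, -1.0]]
wrist_force: [0.6, 0.2, -1.3]
gripper_width: 0.0161
```

```bash
python3 -c "
from h import *
tipinfo()"
```

```text
tip case x -0.0468 y -0.0003 z 0.1030 F [ 0.6  0.2 -1.3] M [-0.01  0.01  0.01] tcp [ 0.599  -0.1352  0.1172] yaw -2.99 pitch 0.01
```

Request:
move_arm --pt "0 -0.001 0 0 0 0 0" --pt "0 -0.002 0 0 0 0 0" --pt "0 -0.003 0 0 0 0 0" --pt "0 -0.004 0 0 0 0 0" --pt "0 -0.004 0 0 0 0 0"

```text
time_s: 10.02
tcp_pos: [0.599, -0.1329, 0.1173]
tcp_rot: [[0.999, -0.053, 0.0], [-0.053, -0.999, -0.002], [0.0, 0.002, -1.0]]
wrist_force: [-0.4, -5.4, -1.2]
gripper_width: 0.0162
```

Request:
move_arm --pt "0 -0.001 0 0 0 0 0" --pt "0 -0.002 0 0 0 0 0" --pt "0 -0.002 0 0 0 0 0"

```text
time_s: 10.4
tcp_pos: [0.599, -0.1328, 0.1175]
tcp_rot: [[0.999, -0.054, 0.0], [-0.054, -0.999, -0.004], [0.001, 0.004, -1.0]]
wrist_force: [-0.3, -8.2, -0.4]
gripper_width: 0.0163
```

Request:
move_arm --pt "0 0.004 0 0 0 0 0" --pt "0 0.0045 0 0 0 0 0" --pt "0 0.0045 0 0 0 0 0"

```text
time_s: 10.78
tcp_pos: [0.5992, -0.1331, 0.1171]
tcp_rot: [[0.999, -0.052, -0.0], [-0.052, -0.999, 0.001], [-0.0, -0.001, -1.0]]
wrist_force: [-0.5, -0.5, -1.2]
gripper_width: 0.0158
```

Run:
```python
from h import *
tipinfo()
s=arm.sense();p=s["tcp_pos"];R=s["tcp_rot"]
V=C+AX*-.064;V[2]=.100
for th in range(3,37,3):
    Q=Ro.from_rotvec(np.radians(th)*R[:,0]).as_matrix()
    P=V+Q@(p-V); P[2]-=min(th/9,1)*.002
    print(th,np.round(R.T@(P-p),4))
```

```text
tip case x -0.0447 y -0.0003 z 0.1030 F [-0.5 -0.5 -1.2] M [-0.08 -0.02 -0.02] tcp [ 0.5992 -0.1331  0.1171] yaw -2.98 pitch 0.06
3 [0.     0.0008 0.006 ]
6 [0.     0.0012 0.0119]
9 [0.     0.0015 0.018 ]
12 [0.     0.0014 0.0233]
15 [0.     0.001  0.0286]
18 [0.     0.0004 0.0339]
21 [ 0.     -0.0005  0.0392]
24 [ 0.     -0.0017  0.0444]
27 [ 0.     -0.0032  0.0496]
30 [ 0.     -0.0049  0.0546]
33 [ 0.     -0.0069  0.0596]
36 [ 0.     -0.0091  0.0645]
```

Request:
move_arm --pt "0 0.0008 0.006 3 0 0 0" --pt "0 0.0012 0.012 6 0 0 0" --pt "0 0.0015 0.018 9 0 0 0" --pt "0 0.0014 0.0233 12 0 0 0" --pt "0 0.001 0.0286 15 0 0 0" --pt "0 0.0004 0.0339 18 0 0 0" --pt "0 0.0004 0.0339 18 0 0 0"

```text
time_s: 11.65
tcp_pos: [0.5989, -0.1351, 0.0829]
tcp_rot: [[0.999, -0.052, 0.016], [-0.054, -0.95, 0.309], [-0.0, -0.309, -0.951]]
wrist_force: [-1.3, -1.3, -0.4]
gripper_width: 0.0163
```

Run:
```python
from h import *
tipinfo()
S=grab("scene"); cv2.imwrite("pics/p1.png",cv2.resize(S["img"][190:260,270:390],None,fx=6,fy=6,interpolation=2))
```

```text
tip case x -0.0482 y -0.0004 z 0.1065 F [-1.3 -1.3 -0.4] M [-0.56  0.12  0.03] tcp [ 0.5989 -0.1351  0.0829] yaw -3.1 pitch 18.01
```

View pics/p1.png

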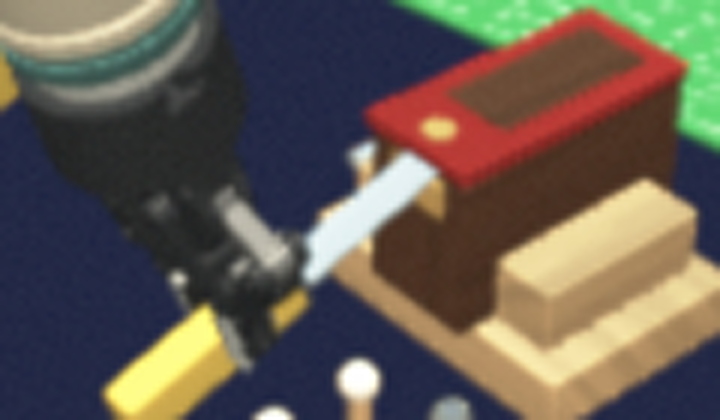

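The blade is in under the lid at (420,165), pitched 18°, with the lid still about shut. Prying further.

```bash
cat >> h.py <<'E'
def pry(ths):
    s=arm.sense();p=s["tcp_pos"];R=s["tcp_rot"];V=C+AX*-.064;V[2]=.100
    for th in ths:
        Q=Ro.from_rotvec(np.radians(th)*R[:,0]).as_matrix(); print(th,np.round(R.T@(V+Q@(p-V)-p),4))
E
python3 -c "
from h import *
pry([2,4,6,8,10,12,15,18])"
```

```text
2 [-0.      0.0005  0.0036]
4 [0.     0.0008 0.0072]
6 [-0.      0.0011  0.0109]
8 [0.     0.0012 0.0145]
10 [0.     0.0011 0.0181]
12 [-0.      0.001   0.0218]
15 [0.     0.0005 0.0272]
18 [ 0.     -0.0002  0.0326]
```

Request:
move_arm --pt "0 0.0003 0.0036 2 0 0 0" --pt "0 0.0005 0.0072 4 0 0 0" --pt "0 0.0005 0.0109 6 0 0 0" --pt "0 0.0005 0.0145 8 0 0 0" --pt "0 0.0002 0.0181 10 0 0 0" --pt "0 0 0.0218 12 0 0 0" --pt "0 0 0.0218 12 0 0 0" --pt "0 0 0.0218 12 0 0 0"

```text
time_s: 12.7
tcp_pos: [0.5995, -0.1276, 0.0627]
tcp_rot: [[0.999, -0.045, 0.026], [-0.052, -0.865, 0.499], [0.0, -0.5, -0.866]]
wrist_force: [0.4, -3.5, 0.8]
gripper_width: 0.0161
```

Run:
```python
from h import *
tipinfo();pry([2,4,6,8])
S=grab("scene"); cv2.imwrite("pics/p2.png",cv2.resize(S["img"][190:260,270:390],None,fx=6,fy=6,interpolation=2))
a=cv2.imread("pics/scene0.png")
for im in (a,S["img"]):
    h=cv2.cvtColor(im,cv2.COLOR_BGR2HSV);m=cv2.inRange(h,(12,70,130),(28,255,255));q=np.zeros_like(m);q[200:218,335:352]=m[200:218,335:352]
    n_,_,st,ce=cv2.connectedComponentsWithStats(q);print(st[1:].tolist(),ce[1:].round(1).tolist())
```

```text
tip case x -0.0482 y -0.0004 z 0.1104 F [ 0.4 -3.5  0.8] M [-0.78  0.13  0.05] tcp [ 0.5995 -0.1276  0.0627] yaw -3.0 pitch 30.0
2 [0.     0.0005 0.0035]
4 [0.     0.0008 0.0071]
6 [0.     0.001  0.0107]
8 [-0.      0.0011  0.0142]
[[341, 210, 5, 4, 18], [335, 215, 6, 3, 13]] [[343.0, 211.3], [337.2, 216.3]]
[[341, 207, 5, 3, 14], [335, 215, 2, 2, 2], [350, 217, 2, 1, 2]] [[342.9, 208.1], [335.5, 215.5], [350.5, 217.0]]
```

View pics/p2.png

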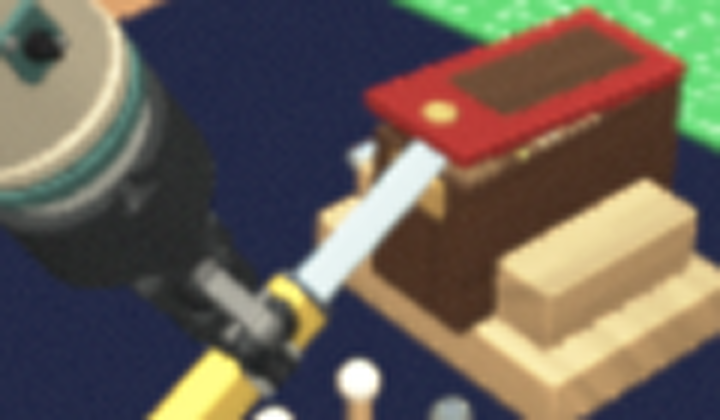

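The lid's notch end is visibly up, with a gap and slope at (470,160). The dot rose 3.2 px, about 9.5 mm, so it has sprung free. I'll ease the blade back and withdraw it.

```bash
python3 -c "
from h import *
pry([-3,-6,-9,-12,-15,-18])"
```

```text
-3 [ 0.     -0.0009 -0.0053]
-6 [ 0.     -0.0022 -0.0105]
-9 [ 0.     -0.0036 -0.0156]
-12 [ 0.     -0.0054 -0.0207]
-15 [ 0.     -0.0074 -0.0256]
-18 [-0.     -0.0097 -0.0304]
```

Request:
move_arm --pt "0 -0.0009 -0.0053 -3 0 0 0" --pt "0 -0.0022 -0.0105 -6 0 0 0" --pt "0 -0.003 -0.0156 -9 0 0 0" --pt "0 -0.004 -0.0207 -12 0 0 0" --pt "0 0.004 -0.0228 -12 0 0 0" --pt "0 0.014 -0.025 -12 0 0 0" --pt "0 0.029 -0.028 -12 0 0 0" --pt "0 0.044 -0.031 -12 0 0 0" --pt "0 0.064 -0.035 -12 0 0 0" --pt "0 0.084 -0.039 -12 0 0 0" --pt "0 0.084 -0.039 -12 0 0 0"

```text
time_s: 14.12
tcp_pos: [0.5935, -0.2231, 0.0532]
tcp_rot: [[0.998, -0.054, 0.016], [-0.056, -0.95, 0.307], [-0.001, -0.307, -0.952]]
wrist_force: [0.2, 0.6, -0.4]
gripper_width: 0.0162
```

Run:
```python
from h import *
tipinfo()
S=grab("scene"); cv2.imwrite("pics/p3.png",cv2.resize(S["img"][180:300,200:390],None,fx=4,fy=4,interpolation=2))
plan((.56,-.22,.04),down(-3),[((.58,-.21,.08),down(-3))])
```

```text
tip case x -0.1364 y -0.0000 z 0.0766 F [ 0.2  0.6 -0.4] M [-0.45  0.05  0.01] tcp [ 0.5935 -0.2231  0.0532] yaw -3.23 pitch 17.9
shift [-0.0146 -0.0178 -0.0218] turn [-18.01   0.03  -0.13] norm 0.032 18.0
shift [-0.034   0.0051  0.0129] turn [-18.01   0.03  -0.13] norm 0.037 18.0
F [ 0.33  1.04 -2.33] t 14.175 w 0.0161 p [ 0.594  -0.2209  0.0538] j [ 25.1  52.8   2.1  91.1 -25.4  46.4  42.7]
```

View pics/p3.png

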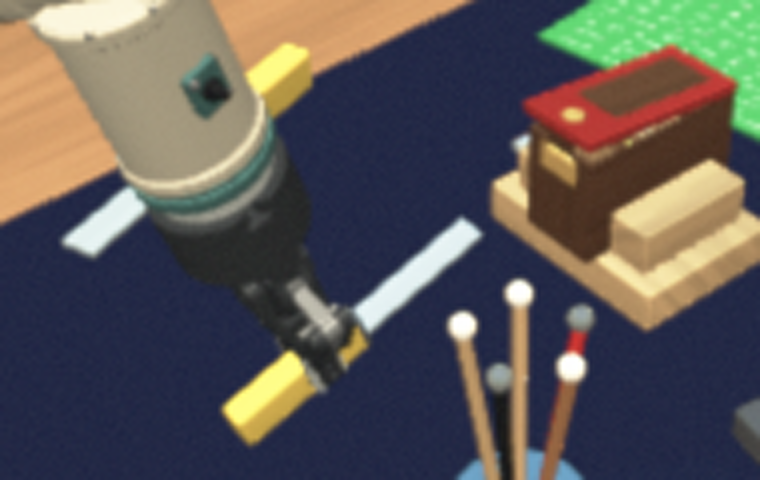

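Run:
```python
from h import *
R=down(-3.1)
plan((.575,-.225,.0268),R,[((.58,-.224,.075),R),((.575,-.225,.045),R)])
```

```text
shift [-0.0139 -0.0029 -0.0213] turn [-18.01   0.05  -0.03] norm 0.026 18.0
shift [-0.0188  0.0076  0.0068] turn [-18.01   0.05  -0.03] norm 0.021 18.0
shift [-0.0188  0.0132  0.0241] turn [-18.01   0.05  -0.03] norm 0.033 18.0
F [ 0.33  1.04 -2.33] t 14.175 w 0.0161 p [ 0.594  -0.2209  0.0538] j [ 25.1  52.8   2.1  91.1 -25.4  46.4  42.7]
```

Request:
move_arm --pt "-0.007 -0.0015 -0.011 -9 0 0 0" --pt "-0.0139 -0.003 -0.0213 -18 0 0 0" --pt "-0.0188 0.003 -0.005 -18 0 0 0" --pt "-0.0188 0.0076 0.0068 -18 0 0 0" --pt "-0.0188 0.01 0.0145 -18 0 0 0" --pt "-0.0188 0.012 0.02 -18 0 0 0" --pt "-0.0188 0.0132 0.0236 -18 0 0 0" --pt "-0.0188 0.0132 0.0236 -18 0 0 0" --pt "-0.0188 0.0132 0.0236 -18 0 0 0"

```text
time_s: 15.3
tcp_pos: [0.5757, -0.2243, 0.0281]
tcp_rot: [[0.999, -0.053, 0.001], [-0.053, -0.999, -0.0], [0.001, 0.0, -1.0]]
wrist_force: [0.8, -0.1, -1.5]
gripper_width: 0.0159
```

Run:
```python
from h import *
tipinfo()
```

```text
tip case x -0.1370 y 0.0181 z 0.0139 F [ 0.8 -0.1 -1.5] M [ 0.03 -0.02  0.02] tcp [ 0.5757 -0.2243  0.0281] yaw -3.03 pitch -0.0
```

Request:
move_arm --pt "0 0 0.0016 0 0 0 0" --pt "0 0 0.0016 0 0 0 0" --pt "0 0 0.0016 0 0 0 0.3" --pt "0 0 0.0016 0 0 0 0.5" --pt "0 0 0.0006 0 0 0 0.6" --pt "0 0 -0.01 0 0 0 0.6" --pt "0 0 -0.05 0 0 0 0.8" --pt "0 0 -0.1 0 0 0 1" --pt "0 0 -0.15 0 0 0 1" --pt "0 0 -0.19 0 0 0 1" --pt "0 0 -0.19 0 0 0 1"

```text
time_s: 16.68
tcp_pos: [0.5775, -0.2251, 0.2224]
tcp_rot: [[0.999, -0.053, 0.008], [-0.053, -0.999, -0.003], [0.008, 0.002, -1.0]]
wrist_force: [-0.0, 0.6, -1.2]
gripper_width: 0.0852
```

Run:
```python
from h import *
np.set_printoptions(precision=4,suppress=True)
S=grab("scene");T=grab("top")
k,b,c=rect(S,*RED,(357,204)); ap=cv2.approxPolyDP(cv2.convexHull(k),2,True)[:,0]
for p in ap: print(p,ray(S,p,.114)[:2],ray(S,p,.123)[:2])
k,b,c=rect(S,(20,110,90),(36,255,255),(282,262),20);print("yel scene",c,ray(S,c,.02))
k,b,c=rect(T,*RED,(313,173)); ap=cv2.approxPolyDP(cv2.convexHull(k),2,True)[:,0]
for p in ap: print("T",p,ray(T,p,.114)[:2],ray(T,p,.123)[:2])
P=C+AX*0;P[2]=.20
plan(P,down(-3.1))
cv2.imwrite("pics/p4.png",np.hstack([cv2.resize(T["img"][140:260,230:430],(400,240),interpolation=2),cv2.resize(S["img"][170:290,210:410],(400,240),interpolation=2)]))
```

```text
[382 200] [0.6384 0.0875] [0.6465 0.0765]
[381 204] [0.6483 0.0716] [0.6563 0.0608]
[348 217] [ 0.6298 -0.0295] [ 0.638  -0.0387]
[331 207] [ 0.5717 -0.0299] [ 0.5809 -0.0391]
[335 203] [ 0.5659 -0.0101] [ 0.5752 -0.0196]
[366 192] [0.5851 0.0862] [0.5941 0.0752]
yel scene (267.13372802734375, 278.24517822265625) [ 0.581  -0.2426  0.02  ]
T [295 162] [0.6387 0.0919] [0.6361 0.0912]
T [335 165] [ 0.6366 -0.0348] [ 0.634  -0.0348]
T [334 182] [ 0.5812 -0.0348] [ 0.5789 -0.0347]
T [294 180] [0.5801 0.0908] [0.5778 0.0901]
shift [ 0.0186 -0.2566  0.0185] turn [-0.01 -0.05  0.09] norm 0.258 0.1
F [-0.02 -0.68 -0.18] t 16.775 w 0.0854 p [ 0.5754 -0.2239  0.2185] j [  7.3  36.6  18.7  95.  -14.4  50.7  28.7]
```

View pics/p4.png

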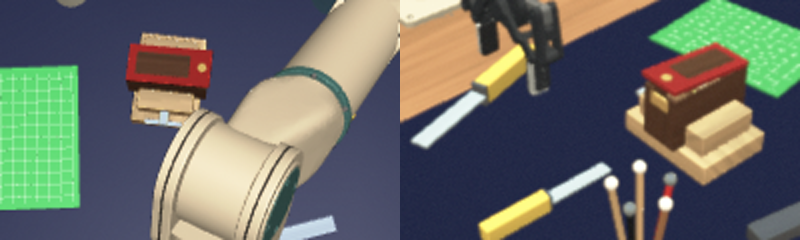

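The lever lies flat on the desk (handle at scene crop (515,215)). The lid is seated, tilted and free. Moving above it.

Request:
move_arm --pt "0.004 -0.04 0 0 0 0 1" --pt "0.008 -0.09 0 0 0 0 1" --pt "0.012 -0.14 0 -1 0 0 1" --pt "0.015 -0.19 0 -2 0 0 1" --pt "0.0175 -0.23 0.01 -4 0 0 1" --pt "0.0186 -0.2566 0.0185 -5 0 0 1" --pt "0.0186 -0.2566 0.0185 -5 0 0 1" --pt "0.0186 -0.2566 0.0185 -5 0 0 1"

```text
time_s: 17.77
tcp_pos: [0.6069, 0.0298, 0.1986]
tcp_rot: [[0.999, -0.053, -0.006], [-0.054, -0.995, -0.088], [-0.002, 0.089, -0.996]]
wrist_force: [0.4, -0.6, -0.2]
gripper_width: 0.0854
```

Run:
```python
from h import *
P=C.copy();P[2]=.116
plan(P,down(-3.1)@Ro.from_rotvec([np.radians(-5),0,0]).as_matrix())
```

```text
shift [ 0.0006 -0.009   0.0822] turn [0.08 0.09 0.03] norm 0.083 0.1
F [ 0.41 -0.55 -0.22] t 17.775 w 0.0854 p [0.6069 0.0298 0.1986] j [-22.   38.3  22.8  97.1 -11.9  48.2   1.3]
```

Request:
move_arm --pt "0.0004 -0.003 0.03 0 0 0 1" --pt "0.0004 -0.006 0.05 0 0 0 1" --pt "0.0004 -0.008 0.065 0 0 0 1" --pt "0.0004 -0.009 0.075 0 0 0 1" --pt "0.0004 -0.009 0.082 0 0 0 1" --pt "0.0004 -0.009 0.082 0 0 0 1" --pt "0.0004 -0.009 0.082 0 0 0 1"

```text
time_s: 18.65
tcp_pos: [0.6085, 0.033, 0.1174]
tcp_rot: [[0.999, -0.052, -0.004], [-0.052, -0.995, -0.087], [0.001, 0.087, -0.996]]
wrist_force: [0.7, -0.1, 0.4]
gripper_width: 0.0853
```

Request:
move_arm --pt "0 0 0 0 0 0 0.8" --pt "0 0 0 0 0 0 0.72" --pt "0 0 0 0 0 0 0.6" --pt "0 0 0 0 0 0 0.5" --pt "0 0 0 0 0 0 0.5" --pt "0 0 0 0 0 0 0.5" --newtons 30

```text
time_s: 19.4
tcp_pos: [0.6086, 0.0331, 0.1172]
tcp_rot: [[0.999, -0.052, -0.003], [-0.052, -0.995, -0.087], [0.001, 0.087, -0.996]]
wrist_force: [1.1, 0.9, 3.7]
gripper_width: 0.0592
```

Request:
move_arm --pt "0 0.0005 -0.005 0 0 0 0.5" --pt "0 0.0013 -0.015 0 0 0 0.5" --pt "0 0.0026 -0.03 0 0 0 0.5" --pt "0 0.0044 -0.05 0 0 0 0.5" --pt "0 0.0061 -0.07 0 0 0 0.5" --pt "0 0.007 -0.08 2 0 0 0.5" --pt "0 0.007 -0.08 5 0 0 0.5" --pt "0 0.007 -0.08 5 0 0 0.5" --newtons 40

```text
time_s: 20.4
tcp_pos: [0.6078, 0.0309, 0.1977]
tcp_rot: [[0.998, -0.056, 0.0], [-0.056, -0.998, 0.0], [0.0, -0.0, -1.0]]
wrist_force: [-0.3, -0.7, -2.0]
gripper_width: 0.0589
```

Run:
```python
from h import *
np.set_printoptions(precision=4,suppress=True)
T=grab("top")
R=down(-3.1);plan((.4999,.2647,.12),R,[((.55,.15,.19),R)])
print([ (round(a,3)) for p in [(242.5,209)] for a in ray(T,p,.003)])
S=grab("scene");cv2.imwrite("pics/p5.png",cv2.resize(S["img"][110:270,300:460],(640,640),interpolation=2)[:600])
```

```text
shift [-0.0641 -0.1148  0.0074] turn [-0.    0.02 -0.03] norm 0.132 0.0
shift [-0.1204 -0.2266  0.0774] turn [-0.    0.02 -0.03] norm 0.268 0.0
F [ 0.19  0.3  -1.11] t 20.45 w 0.059 p [0.6078 0.0319 0.1974] j [-17.4  37.5  19.1  97.5 -15.7  47.6   5.6]
[np.float64(0.498), np.float64(0.263), np.float64(0.003)]
```

View pics/p5.png

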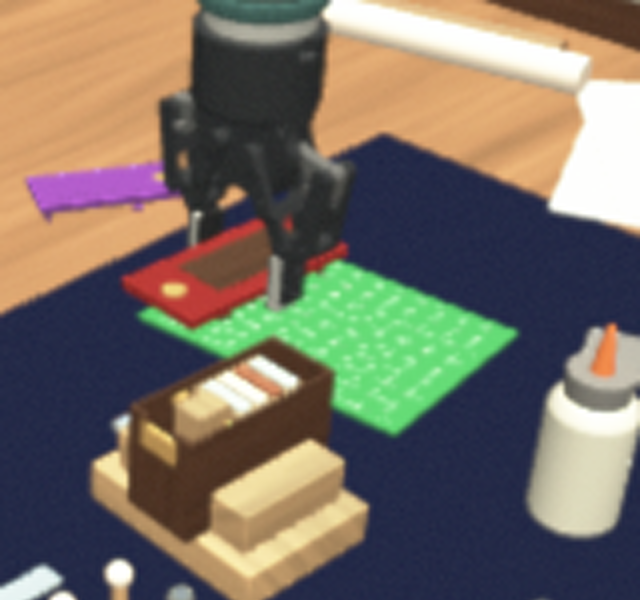

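Lid is held level and clear of the case (crop (235,265)), and the bystanders are undisturbed. Carrying it to the mat.

Request:
move_arm --pt "-0.012 -0.025 0 0 0 0 0.5" --pt "-0.03 -0.06 0 0 0 0 0.5" --pt "-0.05 -0.095 0 0 0 0 0.5" --pt "-0.07 -0.13 0 0 0 0 0.5" --pt "-0.09 -0.165 0.005 0 0 0 0.5" --pt "-0.105 -0.195 0.02 0 0 0 0.5" --pt "-0.115 -0.218 0.04 0 0 0 0.5" --pt "-0.1204 -0.2266 0.06 0 0 0 0.5" --pt "-0.1204 -0.2266 0.0774 0 0 0 0.5" --pt "-0.1204 -0.2266 0.1 0 0 0 0.5" --pt "-0.1204 -0.2266 0.12 0 0 0 0.5" --pt "-0.1204 -0.2266 0.13 0 0 0 0.5"

```text
time_s: 22.0
tcp_pos: [0.4996, 0.2647, 0.0659]
tcp_rot: [[0.999, -0.053, -0.001], [-0.053, -0.999, -0.001], [-0.001, 0.001, -1.0]]
wrist_force: [0.0, -0.2, -1.1]
gripper_width: 0.059
```

Request:
move_arm --pt "0 0 0.008 0 0 0 0.5" --pt "0 0 0.016 0 0 0 0.5" --pt "0 0 0.024 0 0 0 0.5" --pt "0 0 0.03 0 0 0 0.5" --pt "0 0 0.035 0 0 0 0.5" --pt "0 0 0.037 0 0 0 0.5" --pt "0 0 0.037 0 0 0 0.5"

```text
time_s: 22.88
tcp_pos: [0.4997, 0.2656, 0.0301]
tcp_rot: [[0.999, -0.052, -0.0], [-0.052, -0.999, -0.0], [-0.0, 0.0, -1.0]]
wrist_force: [0.1, -0.5, -0.4]
gripper_width: 0.059
```

Down the rest in 1 mm steps.

Request:
move_arm --pt "0 0 0.001 0 0 0 0.5" --pt "0 0 0.002 0 0 0 0.5" --pt "0 0 0.003 0 0 0 0.5" --pt "0 0 0.004 0 0 0 0.5" --pt "0 0 0.004 0 0 0 0.5"

```text
time_s: 23.5
tcp_pos: [0.4997, 0.2656, 0.0261]
tcp_rot: [[0.999, -0.053, -0.0], [-0.053, -0.999, -0.0], [-0.0, 0.0, -1.0]]
wrist_force: [0.3, -0.1, -0.7]
gripper_width: 0.0591
```

Request:
move_arm --pt "0 0 0.001 0 0 0 0.5" --pt "0 0 0.002 0 0 0 0.5" --pt "0 0 0.003 0 0 0 0.5" --pt "0 0 0.003 0 0 0 0.5"

```text
time_s: 24.0
tcp_pos: [0.4997, 0.2657, 0.0233]
tcp_rot: [[0.999, -0.052, -0.0], [-0.052, -0.999, 0.0], [-0.0, -0.0, -1.0]]
wrist_force: [-0.5, -0.3, 2.7]
gripper_width: 0.059
```

Contact felt (about 3.5 N, at the expected height). Release, rise, check.

Request:
move_arm --pt "0 0 0 0 0 0 0.73" --pt "0 0 0 0 0 0 0.8" --pt "0 0 0 0 0 0 1" --pt "0 0 0 0 0 0 1" --pt "0 0 0 0 0 0 1" --pt "0 0 -0.02 0 0 0 1" --pt "0 0 -0.06 0 0 0 1" --pt "0 0 -0.12 0 0 0 1" --pt "0 0 -0.18 0 0 0 1" --pt "0 0 -0.2 0 0 0 1" --pt "0 0 -0.2 0 0 0 1"

```text
time_s: 25.38
tcp_pos: [0.5005, 0.2662, 0.2249]
tcp_rot: [[0.999, -0.052, 0.003], [-0.052, -0.999, 0.002], [0.003, -0.002, -1.0]]
wrist_force: [-0.9, -0.4, -0.5]
gripper_width: 0.0852
```

Run:
```python
from h import *
np.set_printoptions(precision=4,suppress=True)
S=grab("scene");T=grab("top")
k,b,c=rect(S,*RED,(380,190)); print("lid scene px",c,ray(S,c,.022))
for p in cv2.approxPolyDP(cv2.convexHull(k),2,True)[:,0]: print(p,ray(S,p,.025)[:2])
print(arm.sense()["tcp_pos"])
cv2.imwrite("pics/end.png",cv2.resize(S["img"][140:360,130:480],(795,500),interpolation=2))
```

```text
lid scene px (380.4389953613281, 185.8464813232422) [0.5006 0.2591 0.022 ]
[400 181] [0.5273 0.3237]
[375 196] [0.5298 0.1981]
[360 189] [0.4724 0.1945]
[387 175] [0.4747 0.3231]
[0.499  0.2655 0.2223]
```

View pics/end.png

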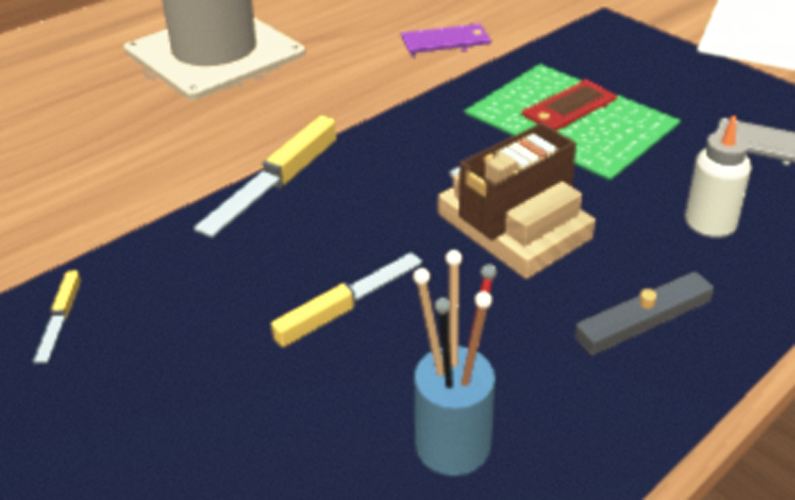

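```bash
python3 -c "
from workcell import arm
print(arm.job_done())"
```

```text
the job is handed in; nothing more can be done
None
```

The job is done and handed in at about 25.5 s of robot time; the hand-in reports no verdict.

**What I did:** I gripped the middle-sized lever and slid its blade into the notch until it touched the tray. I then pried to 30° and the lid sprang free. After laying the lever flat on the desk, I lifted the lid off and set it down on the mat with about 3.5 N of contact. I then opened the gripper and raised it clear.

**Last checks:**
- **Lid:** it lies flat, brass dot up. By the scene camera its centre is about (0.501, 0.259), against (0.500, 0.265) for the mat's centre by the top camera.
- **Lever:** it lies flat on the desk.
- **Bystanders:** the glue bottle, brush pot and paperweight look unmoved by eye. I did not measure them.
- **Robot:** it touches nothing. The gripper was open at a height of 0.22 m.

**Disagreements:**
- **Blade position:** it reached about 2.5 mm farther in than I first estimated. The tray was felt at 19.5 mm by that estimate, but it cannot be nearer than 22 mm, and the camera also showed the tip farther ahead.
- **Lid springing free:** I judged this from the pictures, by the open gap, the slope and a rise of about 9.5 mm at the dot. It was not measured directly.

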